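# Tip a carton into the packing tray

### The job

Lay the tall carton ready for packing: push it near its top so that it tips over flat into the cork-lined bay of the wooden tray, lid end towards the stop, then push its foot end until the lid end rests against the stop. Only push it with the fingers, never pinch or lift it, and do not disturb the pot, small carton, pump bottle and flacon that stand around the tray.

Things in the scene. Friction and masses are not known exactly. Their poses are not given: they have to be found in the camera images.
- tray: fixed wooden tray, 310 x 164 mm. Origin on the worktop, z up, x towards the end stop. Board 5 mm thick, x = -160 to 150 mm. Cork-lined bay: from a dark line at x = -50 to the stop's face at x = 135, 136 mm wide between two side rails (12 mm thick, tops at z = 17). Stop: 12 mm thick, top at z = 39. Before the dark line the board is flat, without rails
- stop (a point): middle of the tray's end stop, on its inner face, at the height of the board's top (5 mm above the worktop); axes as the tray's
- carton: the tall carton: rigid closed box, 60 mm (its x) x 80 mm (its y) x 170 mm (its z, towards the lid), 0.12 to 0.24 kg, loose. Starts standing on the board's plain end, 10 to 35 mm before the dark line, its x within 0.08 rad of the tray's x, within 6 mm of its centre line. Origin: centre of its underside (its foot end)
- carton_center (a point): centre of the tall carton, 85 mm from its underside. Pushed along its x well above this height it tips about its far lower edge and falls by itself beyond about 20 degrees; pushed low it slides
- carton_lid (a point): centre of the tall carton's lid, 170 mm from its underside. Once tipped into the bay it is 25 to 50 mm short of the stop, and the carton is 60 mm thick as it lies
- pot: bystander: low round pot with dark lid, 61 mm across, 48 mm high, loose; stands beside the bay on the robot's side. Origin: centre of its underside
- small_carton: bystander: small carton 46 x 46 x 108 mm, standing loose beside the tray's standing end on the side away from the robot. Origin: centre of its underside
- pump_bottle: bystander: pump bottle 52 mm across, 157 mm high, standing loose beside the tray's middle on the side away from the robot. Origin: centre of its underside
- flacon: bystander: small flat flacon 30 x 38 x 90 mm, standing loose beside the bay on the side away from the robot. Origin: centre of its underside

How it is judged:
By the outcome, as a careful person would: the job done as asked, in the order asked, and still so for the second after the job is handed in, with the robot touching nothing.
It also fails if it takes over 42 s, if anything falls off the work surface, if the arm or the gripper's body presses on something with over 40 N, if the wrist force passes 120 N, or if a joint passes its speed limit or range.

### The arm

A 6-joint arm with a two-finger parallel gripper is mounted at the origin on a cart in front of the work surface, level with it; the furniture and walls round the work are solid. World frame = base frame: x ahead of the robot, y to its left, z up, the work surface at z = 0. Lengths are in m, angles in degrees, forces in N, time in s.
With the tool pointing down it reaches from about 0.275 to 0.75 m from the base axis. Payload 10.2 kg.
Tool frame: the origin (TCP) lies at the centre of the arm's flange, where the gripper is bolted on; the fingertips stand 173 mm ahead of it and the grasp point (between the pads) lies 155 mm ahead of it; z points along the fingers, y is the direction in which the jaws open and shut (so a half turn about z gives the same grasp; the last joint's range is limited). The gripper opens to 85 mm and grips with 20 to 120 N. Pads are 22 mm wide; open, the fingers measure 114 mm over their backs; the gripper's body (76 mm by 85 mm) begins 54 mm behind the grasp point. The pads swing forward as they close: fully open they stand 13 mm farther back than shut.
Start: joints at [-79.836, 17.928, 85.812, -0, 76.261, -12.8], TCP at [0.205, -0.483, 0.405] pointing down, gripper open.
Joint ranges: [-168.41, 168.41], [-55.51, 124.54], [10.69, 146.95], [-70.63, 250.63], [1, 178], [-165.06, 165.06]. Speed limits (degrees/s): [136.94, 136.94, 172.46, 180, 180, 180].

### API

Orientations are given as a 3x3 rotation matrix whose columns are the frame's x, y, z axes.
In Python, from rig import get_obs, get_image, job_done, find_in gives the robot as it stands.
- The arm moves only by the tool jog_arm, never from a script. Its argument "plan" is one flat list of numbers, 5 for each row, row after row: the opening, from 0 (shut) to 1 (fully open), then the shift along the tool's x, y, z in units of 0.1 m (1.0 is 0.1 m), then the turn about the tool's z in units of 2 pi rad (1.0 is 2 pi rad). A call has 1 to 12 rows; each row is the pose to reach, as a shift and turn from the pose measured when the call began, along the tool's axes at that moment, turning the shorter way round; what a row does not reach only later rows make up. A row lasts 1/8 s, in which the tool goes at most 62.5 mm and 10.7 degrees, less where a joint would pass 70% of its speed; a pose out of reach is approached as far as the arm can. A call with a number of a shift or a turn outside -1 to 1 is refused whole. A call with a gripper value outside its range is refused whole. The fingers move at their own pace and stop on an object; "grip_force" is the grip in N (left out, the last holds). Time passes only in rows, so rows that repeat a pose let the fingers close. It gives the time, the measured TCP pose, the force and the opening at its end, in the units of the state.
- get_obs(): the state, without advancing time (a new reading comes with each control period).
- get_image(name): name is "side" or "top"; returns a dict with "img" (420x560x3 uint8, red, green, blue), "fov_y" (degrees; the focal length in pixels is half the picture's height over the tangent of half this angle, whatever the lens; pixels are square), "cx", "cy" (the principal point, pixels), "R" (3x3) and "t" (3): a world point X has camera coordinates R X + t. Camera axes: x right, y down, z forward; pixel columns grow to the right and rows downward; lengths in m; the calibration is good to about 2 mm. A picture is of the moment at which its call begins. There is no depth.
- job_done(): hands the job in, once; it reports no verdict.
Trained networks look in a picture, given as the dict that the camera call returned (one of the last four; its "shot" number tells which), for a name from the list of things; names that differ only in an ending like _2 or _b are one class to them, and where a whole thing is asked for, a point or a joint stands for the part that bears it (a point fixed in the world has none). Each returns a list of dicts, best first, with "conf" (0 to 1); they miss things now and then, are a little off and sometimes report something else, mostly with a low value. They report only what shows in the picture. A call takes as long as a camera call.
- find_in(target, picture): "xy" ([column, row] in pixels, amid what is visible of it).
The state is a dict: "time": time; "joints": joint angles; "qd": joint speeds; "tau": joint torques, N m; "tool_pos": TCP position; "orientation": TCP orientation; "ft_force": force on the tool from outside, world axes, zero at the start; "ft_torque": the same for the moment, N m; "opening": finger opening in m.
Only numpy, scipy, OpenCV 4.12 (cv2) and the standard library are available. Lean on these libraries where they do the work, as an engineer would, in place of code of your own. Each camera call takes 0.05 s, during which the arm holds its last target.

## Working session

There is one attempt and no reset: what is moved stays moved. The work goes in short steps, Python scripts to look and compute and a tool call to move; the robot and the scene stay as the last step left them, time stands still between calls to the robot, and variables do not carry over. Pictures are saved under pics/ and viewed, and the job is handed in when it is done.

Besides the shell and the picture viewer there is one more tool, called after "Call:" as name(argument=value, ...) on one line, values as JSON. jog_arm: Moves the arm, as the interface text tells. Its arguments: {"type":"object","properties":{"plan":{"type":"array","items":{"type":"number","minimum":-1,"maximum":1}},"grip_force":{"type":"number"}},"required":["plan"]}

```bash
mkdir -p pics; ls; cat > h.py <<'E'
import numpy as np, cv2, pickle
from rig import get_obs, get_image, job_done, find_in
def K(p):
    f=210/np.tan(np.radians(p['fov_y'])/2); return f,p['cx'],p['cy']
def ray(p,uv):
    f,cx,cy=K(p); R=np.array(p['R']);t=np.array(p['t'])
    return -R.T@t, R.T@np.array([(uv[0]-cx)/f,(uv[1]-cy)/f,1])
def onz(p,uv,z):
    o,d=ray(p,uv); return o+d*(z-o[2])/d[2]
def proj(p,X):
    f,cx,cy=K(p); c=np.array(p['R'])@np.array(X)+np.array(p['t']); return np.array([f*c[0]/c[2]+cx,f*c[1]/c[2]+cy])
def tri(p1,u1,p2,u2):
    A=[];b=[]
    for p,u in((p1,u1),(p2,u2)):
        o,d=ray(p,u);d/=np.linalg.norm(d);M=np.eye(3)-np.outer(d,d);A.append(M);b.append(M@o)
    return np.linalg.lstsq(np.vstack(A),np.hstack(b),rcond=None)[0]
def shot(n,fn=None):
    p=get_image(n)
    if fn: cv2.imwrite('pics/'+fn,p['img'][:,:,::-1])
    return p
E
python3 - <<'E'
from h import *
np.set_printoptions(precision=4,suppress=True)
s=shot('side','s0.png');t=shot('top','t0.png')
o=get_obs();print(o['time'],o['tool_pos'],o['orientation'],o['opening'])
for p in (s,t):
    print(p['fov_y'],p['cx'],p['cy'],-np.array(p['R']).T@p['t'])
    for n in ['tray','stop','carton','carton_center','carton_lid','pot','small_carton','pump_bottle','flacon']:
        print(n,[(np.round(r['xy'],1),round(r['conf'],2)) for r in find_in(n,p)[:2]])
E
```

```text
pics
0.1 [ 0.2048 -0.4834  0.4042] [[ 0.9208  0.3901 -0.0002]
 [ 0.3901 -0.9208  0.0012]
 [ 0.0002 -0.0012 -1.    ]] 0.08517923519241087
49.145721559657005 281.1333019756481 198.99847410507948 [0.3146 0.7855 0.6777]
tray [(array([297.5, 271.6]), 0.63)]
stop [(array([297.8, 270.1]), 0.87)]
carton [(array([290.8, 188. ]), 0.58)]
carton_center [(array([287.6, 187.8]), 0.86)]
carton_lid [(array([290. , 186.6]), 0.65)]
pot [(array([362.1, 251.2]), 0.86)]
small_carton [(array([209. , 199.2]), 0.76)]
pump_bottle [(array([220.9, 235.7]), 0.6), (array([289.3, 187.7]), 0.25)]
flacon [(array([215.8, 280.5]), 0.78), (array([289.3, 190.1]), 0.44)]
46.94618950501378 275.96264923165825 201.28951399847347 [0.3968 0.0928 1.0523]
tray [(array([242.1, 226.6]), 0.94)]
stop [(array([241.6, 226.9]), 0.66)]
carton [(array([297. , 190.7]), 0.92)]
carton_center [(array([299.2, 188.1]), 0.74)]
carton_lid [(array([299. , 190.1]), 0.92)]
pot [(array([269.6, 279.6]), 0.91), (array([180.2, 170.3]), 0.28)]
small_carton [(array([263. , 125.5]), 0.63)]
pump_bottle [(array([226.5, 153.2]), 0.82)]
flacon [(array([181.4, 167.9]), 0.6)]
```

View pics/s0.png

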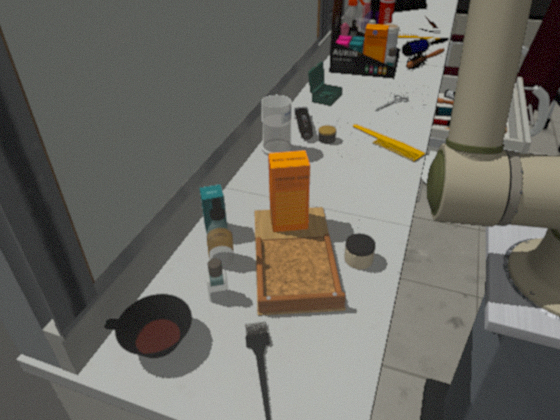

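View pics/t0.png

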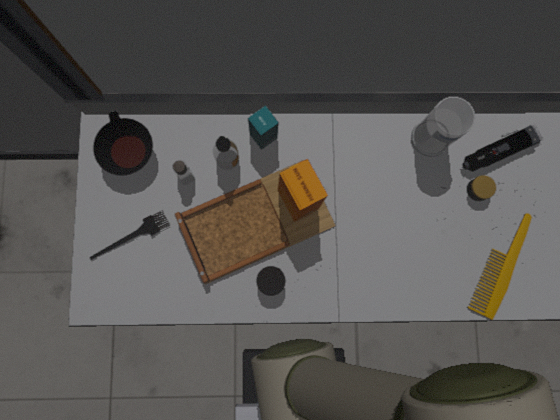

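```bash
python3 -c "
import cv2
a=cv2.imread('pics/t0.png')[90:320,130:370];cv2.imwrite('pics/t0z.png',cv2.resize(a,None,fx=2.5,fy=2.5,interpolation=cv2.INTER_CUBIC))
a=cv2.imread('pics/s0.png')[90:340,170:430];cv2.imwrite('pics/s0z.png',cv2.resize(a,None,fx=2.3,fy=2.3,interpolation=cv2.INTER_CUBIC))"
```

```text
(no output)
```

View pics/t0z.png

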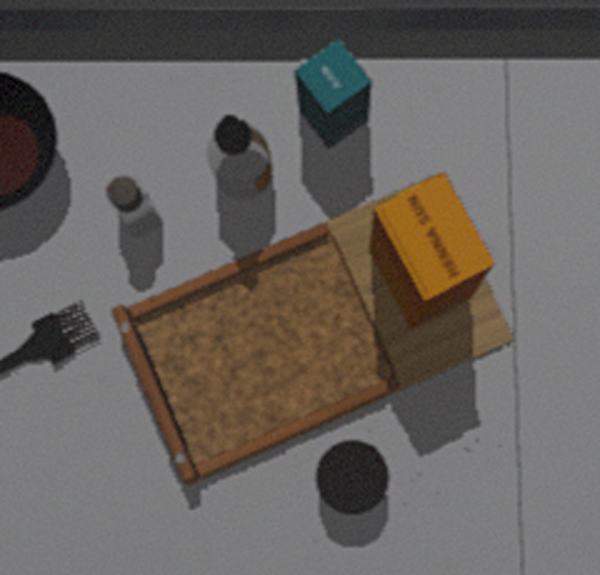

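View pics/s0z.png

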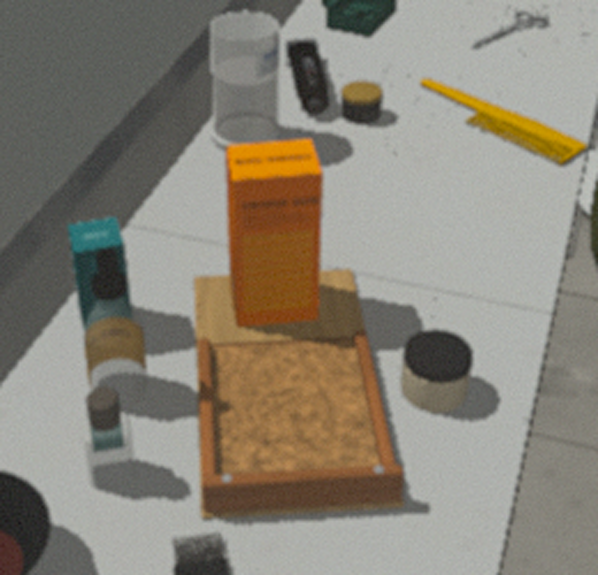

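```bash
cat > fit.py <<'E'
from h import *
from scipy.optimize import least_squares
np.set_printoptions(precision=4,suppress=True)
s=shot('side');t=shot('top')
zt=lambda u:(np.array(u)+.5)/2.5-.5+[130,90]
zs=lambda u:(np.array(u)+.5)/2.3-.5+[170,90]
T=[((-160,82,5),t,zt((512,340))),((147,80,39),t,zt((187,482))),((147,-80,39),t,zt((113,310))),((-50,68,5),t,zt((388,378))),((-50,-68,5),t,zt((330,240))),
((-160,-82,5),s,zs((193,277))),((-160,82,5),s,zs((353,270))),((147,-80,39),s,zs((205,477))),((147,80,39),s,zs((402,469)))]
C=[((-30,-40,170),t,zt((444,174))),((-30,40,170),t,zt((494,263))),((30,40,170),t,zt((425,299))),((30,-40,170),t,zt((376,207))),
((-30,-40,170),s,zs((227,147))),((-30,40,170),s,zs((315,140))),((30,40,170),s,zs((321,175))),((30,-40,170),s,zs((230,183))),
((30,-40,0),s,zs((237,326))),((30,40,0),s,zs((318,320)))]
def Xf(q,p,z0):
    c,sn=np.cos(q[2]),np.sin(q[2]);p=np.array(p)/1000
    return np.array([q[0]+c*p[0]-sn*p[1],q[1]+sn*p[0]+c*p[1],p[2]+z0])
def fit(L,z0,q0):
    f=lambda q:np.concatenate([proj(p,Xf(q,X,z0))-u for X,p,u in L])
    r=least_squares(f,q0,loss='soft_l1');print(r.x,np.degrees(r.x[2]),'\n',f(r.x).reshape(-1,2));return r.x
qt=fit(T,0,[.4,.2,1.9]);qc=fit(C,.005,[.45,.1,1.9])
d=qc[:2]-qt[:2];c,sn=np.cos(qt[2]),np.sin(qt[2])
print('carton in tray',[c*d[0]+sn*d[1],-sn*d[0]+c*d[1]],np.degrees(qc[2]-qt[2]))
np.save('qt.npy',qt);np.save('qc.npy',qc)
for n,h in [('pot',.048),('small_carton',.108),('pump_bottle',.157),('flacon',.09)]:
    a=find_in(n,s)[0]['xy'];b=find_in(n,t)[0]['xy'];x=tri(s,a,t,b);d=x[:2]-qt[:2]
    print(n,x,'tray',[c*d[0]+sn*d[1],-sn*d[0]+c*d[1]])
print(get_obs()['time'],get_obs()['ft_force'])
E
python3 fit.py
```

```text
[0.5319 0.1185 1.9834] 113.64172078918726 
 [[ 1.3906 -0.0506]
 [-0.8051  1.0419]
 [-0.8311 -0.3001]
 [ 2.5632 -0.4313]
 [ 0.1851 -1.3156]
 [ 0.5734 -1.0595]
 [-0.2405 -1.3816]
 [-1.0219  2.6769]
 [ 1.8037  1.0002]]
[0.5789 0.0224 2.0269] 116.13011662959286 
 [[ 0.208  -0.9574]
 [ 0.1376  1.0281]
 [-1.0764  1.0254]
 [-1.1681 -0.1774]
 [-0.4388 -1.4858]
 [-1.1409 -0.915 ]
 [ 0.7669 -0.9333]
 [ 0.8588 -1.7029]
 [-0.3624  0.2793]
 [-0.0379  0.0411]]
carton in tray [np.float64(-0.10689195104512197), np.float64(-0.004516561563311643)] 2.4883958404056097
pot [0.4025 0.0858 0.0267] tray [np.float64(0.021874518649706697), np.float64(0.13160752332810396)]
small_carton [0.7298 0.0975 0.0841] tray [np.float64(-0.09867364352159162), np.float64(-0.1728930578554283)]
pump_bottle [0.6751 0.1772 0.0557] tray [np.float64(-0.0037096358644427285), np.float64(-0.15472646564370315)]
flacon [0.6389 0.2723 0.0463] tray [np.float64(0.09794333359892618), np.float64(-0.159702031013694)]
1.5 [0.4409 0.0019 0.0192]
```

Call:
jog_arm(plan=[0.5, 0.5, -0.22, 0, 0, 0.5, 1, -0.44, 0, 0])

```text
time: 1.75
tool_pos: [0.2803, -0.403, 0.4046]
orientation: [[0.921, 0.389, 0.0], [0.389, -0.921, 0.0], [0.0, -0.0, -1.0]]
ft_force: [0.8, -0.7, 0.1]
opening: 0.0518
```

Call:
jog_arm(plan=[0.5, 0.6, -0.26, 0, 0, 0.5, 1, -0.44, 0, 0])

```text
time: 2.0
tool_pos: [0.3565, -0.3218, 0.4048]
orientation: [[0.921, 0.389, 0.0], [0.389, -0.921, -0.0], [0.0, 0.0, -1.0]]
ft_force: [1.2, -0.7, 0.0]
opening: 0.0426
```

Call:
jog_arm(plan=[0.5, 0.6, -0.26, 0, 0, 0.5, 1, -0.44, 0, 0])

```text
time: 2.25
tool_pos: [0.4327, -0.2404, 0.405]
orientation: [[0.921, 0.39, 0.001], [0.39, -0.921, -0.0], [0.001, 0.001, -1.0]]
ft_force: [-0.3, -0.9, -0.2]
opening: 0.0429
```

Call:
jog_arm(plan=[0.5, 0.6, -0.26, 0, 0, 0.5, 1, -0.44, 0, 0])

```text
time: 2.5
tool_pos: [0.5088, -0.159, 0.4052]
orientation: [[0.92, 0.391, 0.001], [0.391, -0.92, -0.001], [0.001, 0.001, -1.0]]
ft_force: [-0.4, -0.9, 0.3]
opening: 0.0427
```

Call:
jog_arm(plan=[0.5, 0.5, -0.3, 0, -0.03, 0.5, 0.9, -0.5, 0, -0.06, 0.5, 0.9, -0.6, 0, -0.09, 0.5, 0.9, -0.6, 0, -0.12, 0.5, 0.9, -0.6, 0, -0.15, 0.5, 0.9, -0.6, 0, -0.18, 0.5, 0.9, -0.6, 0, -0.21, 0.5, 0.9, -0.6, 0, -0.24, 0.5, 0.9, -0.6, 0, -0.2586, 0.5, 0.9, -0.6, 0, -0.2586, 0.5, 0.9, -0.6, 0, -0.2586])

```text
time: 3.88
tool_pos: [0.5682, -0.0686, 0.4052]
orientation: [[-0.438, 0.899, 0.001], [0.899, 0.438, -0.0], [-0.001, 0.001, -1.0]]
ft_force: [0.5, 0.6, 0.2]
opening: 0.0422
```

```bash
cat > to.py <<'E'
# to.py X(mm) Y(mm) in carton/tray frame, tool TCP z, frame name -> tool shift units
from h import *; import sys
np.set_printoptions(precision=3,suppress=True)
q=np.load(sys.argv[1]);X,Y,z=[float(a)/1000 for a in sys.argv[2:5]]
c,s=np.cos(q[2]),np.sin(q[2]);w=np.array([q[0]+c*X-s*Y,q[1]+s*X+c*Y,z])
o=get_obs();R=np.array(o['orientation']);p=np.array(o['tool_pos'])
yaw=np.arctan2(R[1,0],R[0,0]);d=p[:2]-q[:2]
print('here in frame mm',1000*np.array([c*d[0]+s*d[1],-s*d[0]+c*d[1]]),p[2],'shift',R.T@(w-p)*10,'turn',-(q[2]-yaw)/2/np.pi, o['time'],o['ft_force'],o['opening'])
E
python3 to.py qc.npy -80 0 325; python3 -c "
from h import *
t=shot('top','t1.png')
s=shot('side','s1.png')"
```

```text
here in frame mm [-76.964  49.695] 0.4051587350235276 shift [-0.028  0.496  0.802] turn -0.0004433942379566055 3.875 [0.544 0.632 0.19 ] 0.042202023034011965
```

View pics/s1.png

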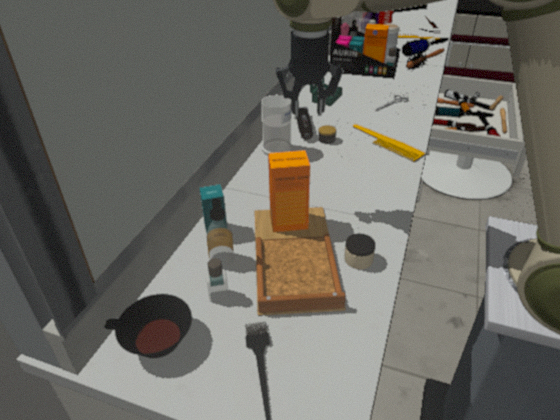

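Call:
jog_arm(plan=[0.5, -0.05, 0.5, 0, 0, 0.5, -0.05, 0.5, 0.4, 0, 0.5, -0.05, 0.5, 0.8, 0, 0.5, -0.05, 0.5, 0.8, 0])

```text
time: 4.47
tool_pos: [0.6151, -0.0511, 0.3227]
orientation: [[-0.438, 0.899, -0.005], [0.899, 0.438, 0.001], [0.003, -0.004, -1.0]]
ft_force: [-0.4, 0.1, 0.8]
opening: 0.0422
```

```bash
python3 to.py qc.npy -80 0 325; python3 -c "
from h import *
for n in('top','side'):
    p=shot(n);a=p['img'][90:340,170:430,::-1];cv2.imwrite('pics/%s2.png'%n,cv2.resize(a,None,fx=2.3,fy=2.3,interpolation=cv2.INTER_CUBIC))"
```

```text
here in frame mm [-81.896  -0.14 ] 0.3226774266849284 shift [ 0.019 -0.002 -0.023] turn -0.0004304029710762058 4.475 [-0.37   0.127  0.841] 0.042196273061232546
```

View pics/side2.png

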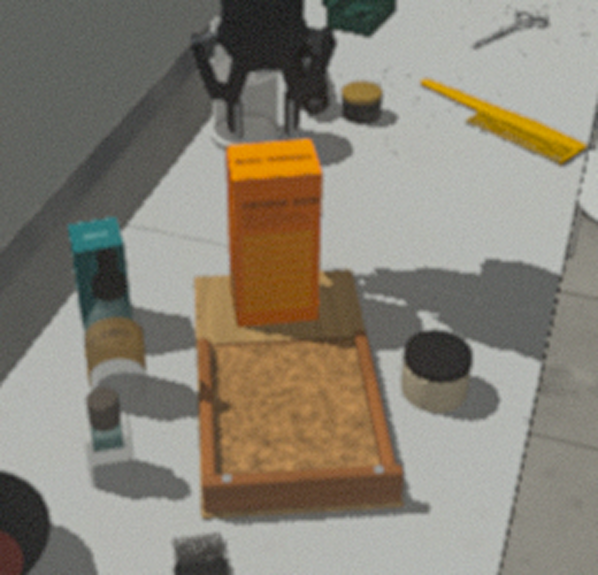

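View pics/top2.png

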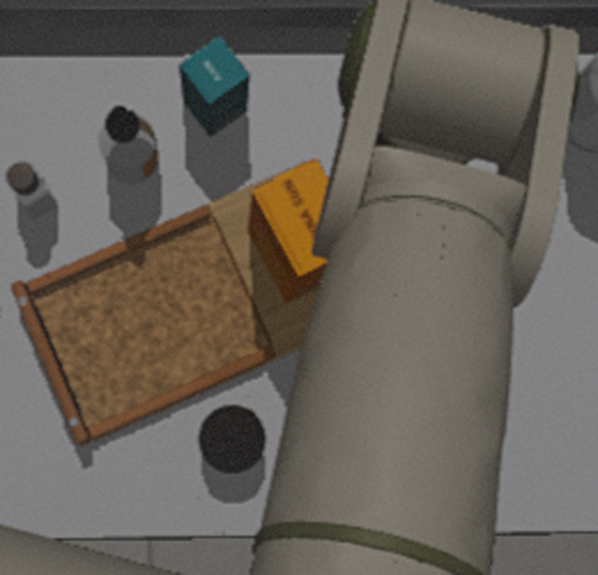

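Call:
jog_arm(plan=[0.5, 0.15, 0, 0, 0, 0.5, 0.3, 0, 0, 0, 0.5, 0.3, 0, 0, 0])

```text
time: 4.95
tool_pos: [0.602, -0.0229, 0.3276]
orientation: [[-0.44, 0.898, 0.004], [0.898, 0.44, -0.001], [-0.003, 0.003, -1.0]]
ft_force: [0.1, 0.1, 0.1]
opening: 0.0429
```

Call:
jog_arm(plan=[0.5, 0.08, 0, 0, 0, 0.5, 0.16, 0, 0, 0, 0.5, 0.24, 0, 0, 0, 0.5, 0.32, 0, 0, 0, 0.5, 0.4, 0, 0, 0])

```text
time: 5.58
tool_pos: [0.5842, 0.0135, 0.3275]
orientation: [[-0.44, 0.898, 0.004], [0.898, 0.44, -0.001], [-0.003, 0.003, -1.0]]
ft_force: [0.0, 0.4, -0.4]
opening: 0.0426
```

```bash
python3 to.py qc.npy -80 0 325; python3 -c "
from h import *
for n in('side',):
    p=shot(n);a=p['img'][90:340,170:430,::-1];cv2.imwrite('pics/%s3.png'%n,cv2.resize(a,None,fx=2.3,fy=2.3,interpolation=cv2.INTER_CUBIC))"
```

```text
here in frame mm [-10.335  -0.846] 0.3274581558488784 shift [-0.697 -0.008  0.026] turn -0.00013478505428052607 5.575 [ 0.027  0.412 -0.428] 0.04256805411983657
```

View pics/side3.png

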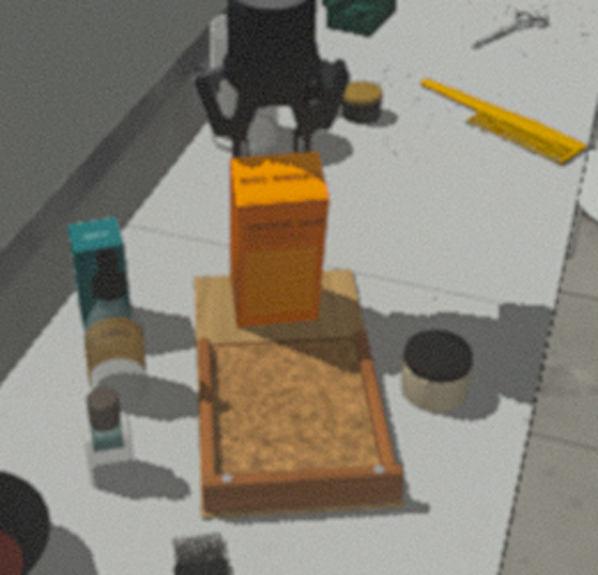

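Call:
jog_arm(plan=[0.5, 0.1, 0, 0, 0, 0.5, 0.2, 0, 0, 0, 0.5, 0.3, 0, 0, 0, 0.5, 0.4, 0, 0, 0, 0.5, 0.4, 0, 0, 0, 0.5, 0.4, 0, 0, 0, 0.5, 0.4, 0, 0, 0])

```text
time: 6.5
tool_pos: [0.5664, 0.0499, 0.3273]
orientation: [[-0.44, 0.898, 0.003], [0.898, 0.44, -0.001], [-0.002, 0.003, -1.0]]
ft_force: [0.0, -0.5, 0.9]
opening: 0.0428
```

```bash
python3 to.py qc.npy -80 0 325; python3 -c "
from h import *
for n in('side','top'):
    p=shot(n);a=p['img'][90:340,170:430,::-1];cv2.imwrite('pics/%s4.png'%n,cv2.resize(a,None,fx=2.3,fy=2.3,interpolation=cv2.INTER_CUBIC))"
```

```text
here in frame mm [30.197 -0.912] 0.3273365881214241 shift [-1.102 -0.009  0.026] turn -8.597422135495891e-05 6.5 [ 0.003 -0.45   0.884] 0.04279548449474485
```

View pics/side4.png

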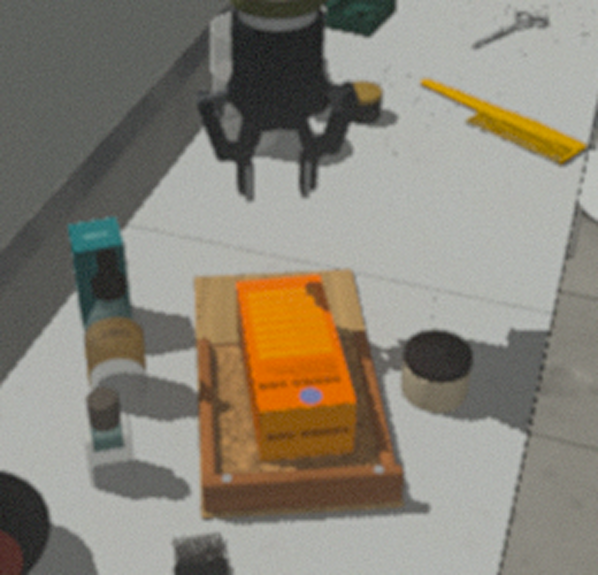

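Call:
jog_arm(plan=[0.5, -0.3, 0, 0, 0, 0.5, -0.55, 0, 0, 0.007, 0.5, -0.55, 0, 0, 0.007])

```text
time: 6.98
tool_pos: [0.5911, -0.0012, 0.3272]
orientation: [[-0.396, 0.918, 0.003], [0.918, 0.396, -0.001], [-0.002, 0.003, -1.0]]
ft_force: [-0.4, 0.0, -1.0]
opening: 0.0426
```

```bash
cat > fit2.py <<'E'
from fit import Xf
from h import *
E
cat > lie.py <<'E'
from h import *; import sys
from scipy.optimize import least_squares
np.set_printoptions(precision=4,suppress=True)
qt=np.load('qt.npy')
p=shot('side')
def Xt(P):
    c,s=np.cos(qt[2]),np.sin(qt[2]);P=np.array(P,float);return np.array([qt[0]+c*P[0]-s*P[1],qt[1]+s*P[0]+c*P[1],P[2]])
def corner(q,X): # lying: local along(0 foot..170),y,z ; q in tray frame
    c,s=np.cos(q[2]),np.sin(q[2]);X=np.array(X)/1000
    return Xt([q[0]+c*X[0]-s*X[1],q[1]+s*X[0]+c*X[1],.005+X[2]])
zs=lambda u:(np.array(u)+.5)/2.3-.5+[170,90]
pts=eval(sys.argv[1])
M=[(0,-40,60),(0,40,60),(170,40,60),(170,-40,60),(170,40,0),(170,-40,0)]
L=[(m,zs(u)) for m,u in zip(M,pts) if u]
f=lambda q:np.concatenate([proj(p,corner(q,X))-u for X,u in L])
r=least_squares(f,[-.08,0,0],loss='soft_l1');q=r.x;print('foot centre, yaw deg',q[:2]*1000,np.degrees(q[2]));print(f(q).reshape(-1,2))
for y in(-40,40):
    c,s=np.cos(q[2]),np.sin(q[2]);print('lid corner',1000*q[:2]+[c*170-s*y,s*170+c*y])
# overlay
im=cv2.resize(p['img'][90:340,170:430,::-1],None,fx=2.3,fy=2.3,interpolation=cv2.INTER_CUBIC)
z=lambda X:tuple(int(v) for v in ((proj(p,X)-[170,90]+.5)*2.3-.5))
for i,j in[(0,1),(1,2),(2,3),(3,0),(2,4),(3,5),(4,5)]: cv2.line(im,z(corner(q,M[i])),z(corner(q,M[j])),(255,0,0),1)
for a,b in [((-.16,-.082,.005),(-.16,.082,.005)),((-.05,-.068,.005),(-.05,.068,.005)),((.135,-.068,.039),(.135,.068,.039)),((.147,-.08,.039),(.147,.08,.039)),((-.05,-.068,.017),(.135,-.068,.017)),((-.05,.068,.017),(.135,.068,.017))]:
    cv2.line(im,z(Xt(a)),z(Xt(b)),(0,255,0),1)
cv2.imwrite('pics/'+sys.argv[2],im)
E
python3 lie.py "[(238,283),(322,276),(355,407),(258,420),(353,450),(262,457)]" l5.png; python3 to.py qt.npy -115 0 325
python3 -c "
from h import *
for n in('top',):
    p=shot(n);a=p['img'][90:340,170:430,::-1];cv2.imwrite('pics/%s5.png'%n,cv2.resize(a,None,fx=2.3,fy=2.3,interpolation=cv2.INTER_CUBIC))"
```

```text
foot centre, yaw deg [-70.6012  -1.2603] 2.723885333551945
[[-0.3283 -0.3163]
 [ 0.1445 -0.2047]
 [ 0.7579 -0.9208]
 [ 0.152  -2.7216]
 [ 0.1667  2.4413]
 [-1.3106  3.2616]]
lid corner [101.1076 -33.1362]
lid corner [97.3058 46.7734]
here in frame mm [-132.35    -6.331] 0.3271596616887517 shift [ 0.173 -0.064  0.021] turn -0.0005150879191985984 7.025 [0.135 0.273 0.524] 0.04287364761786338
```

View pics/l5.png

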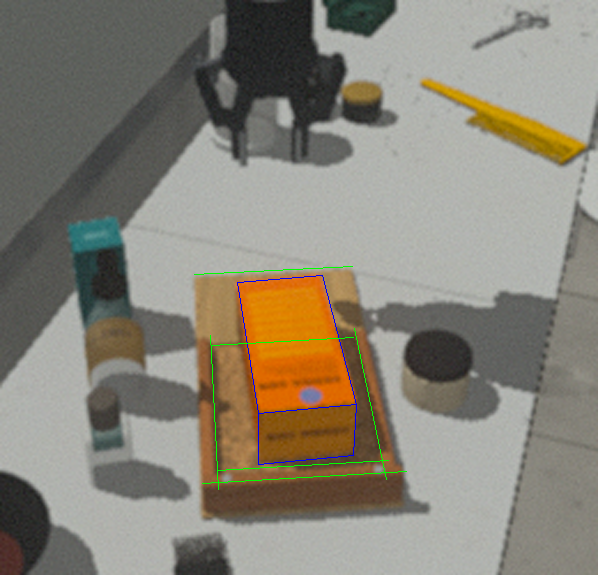

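View pics/top5.png

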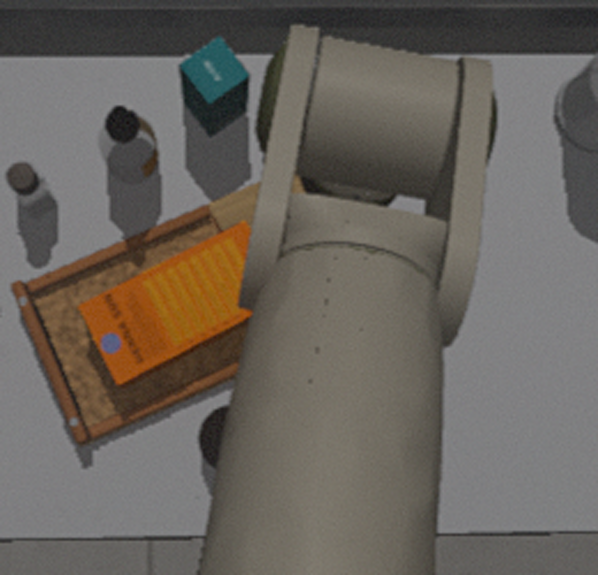

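Call:
jog_arm(plan=[0.5, 0.05, -0.06, 0.4, 0, 0.5, 0.05, -0.06, 0.8, 0, 0.5, 0.05, -0.06, 1, 0, 0.5, 0.05, -0.06, 1, 0])

```text
time: 7.58
tool_pos: [0.5829, 0.0032, 0.2261]
orientation: [[-0.4, 0.917, 0.0], [0.917, 0.4, 0.0], [0.0, 0.0, -1.0]]
ft_force: [0.0, -0.8, 0.2]
opening: 0.0432
```

Call:
jog_arm(plan=[0.5, 0, 0, 0.16, 0, 0.5, 0, 0, 0.32, 0, 0.5, 0, 0, 0.32, 0])

```text
time: 7.95
tool_pos: [0.5826, 0.0034, 0.1928]
orientation: [[-0.4, 0.917, -0.002], [0.917, 0.4, 0.001], [0.002, -0.002, -1.0]]
ft_force: [-0.4, -0.1, 0.7]
opening: 0.0428
```

```bash
python3 to.py qt.npy -115 0 195; python3 -c "
from h import *
for n in('side',):
    p=shot(n);a=p['img'][90:340,170:430,::-1];cv2.imwrite('pics/%s6.png'%n,cv2.resize(a,None,fx=2.3,fy=2.3,interpolation=cv2.INTER_CUBIC))"
```

```text
here in frame mm [-125.821   -0.25 ] 0.1928016663694211 shift [ 0.108 -0.003 -0.022] turn -0.00022790658948806253 7.95 [-0.435 -0.093  0.745] 0.04277612446183258
```

View pics/side6.png

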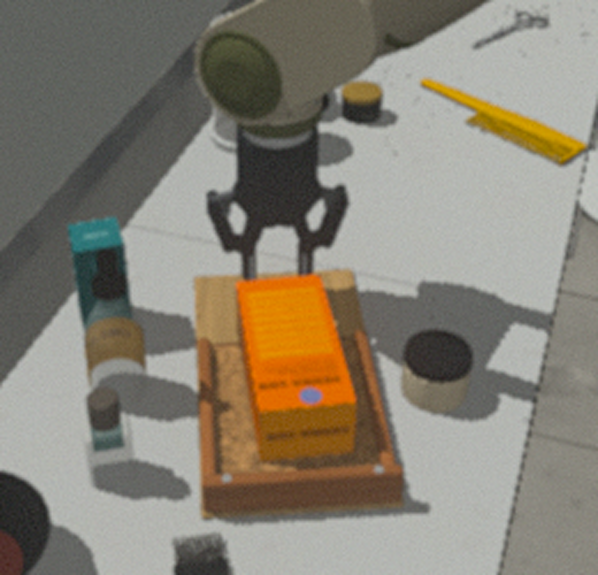

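Call:
jog_arm(plan=[0.5, 0.15, 0, 0, 0, 0.5, 0.3, 0, 0, 0, 0.5, 0.37, 0, 0, 0, 0.5, 0.43, 0, 0, 0, 0.5, 0.48, 0, 0, 0, 0.5, 0.53, 0, 0, 0, 0.5, 0.58, 0, 0, 0, 0.5, 0.63, 0, 0, 0, 0.5, 0.68, 0, 0, 0, 0.5, 0.7, 0, 0, 0])

```text
time: 9.25
tool_pos: [0.5547, 0.0678, 0.1937]
orientation: [[-0.4, 0.917, -0.001], [0.917, 0.4, 0.001], [0.001, -0.001, -1.0]]
ft_force: [0.6, -1.3, -0.2]
opening: 0.0429
```

```bash
python3 to.py qt.npy -46 0 195; python3 -c "
from h import *
for n in('side',):
    p=shot(n);a=p['img'][90:340,170:430,::-1];cv2.imwrite('pics/%s7.png'%n,cv2.resize(a,None,fx=2.3,fy=2.3,interpolation=cv2.INTER_CUBIC))"
```

```text
here in frame mm [-55.662  -0.589] 0.19372468488183509 shift [ 0.097 -0.006 -0.013] turn -0.0001978073641625219 9.25 [ 0.637 -1.31  -0.236] 0.04286887383191865
```

View pics/side7.png

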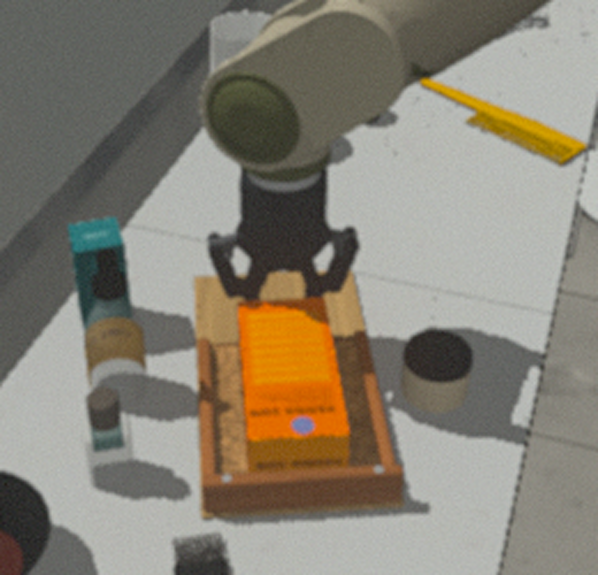

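Call:
jog_arm(plan=[0.5, 0.03, 0, 0, 0, 0.5, 0.05, 0, 0, 0, 0.5, 0.06, 0, 0, 0])

```text
time: 9.68
tool_pos: [0.5523, 0.0734, 0.1937]
orientation: [[-0.4, 0.917, -0.001], [0.917, 0.4, 0.001], [0.001, -0.001, -1.0]]
ft_force: [0.7, -1.1, 0.6]
opening: 0.0429
```

Call:
jog_arm(plan=[0.5, 0.02, 0, 0, 0, 0.5, 0.03, 0, 0, 0])

```text
time: 9.93
tool_pos: [0.5513, 0.0758, 0.1939]
orientation: [[-0.4, 0.916, 0.0], [0.916, 0.4, -0.0], [-0.0, -0.0, -1.0]]
ft_force: [2.9, -8.7, 0.6]
opening: 0.0426
```

Call:
jog_arm(plan=[0.5, 0.01, 0, 0, 0, 0.5, 0.01, 0, 0, 0])

```text
time: 10.18
tool_pos: [0.5512, 0.0761, 0.1941]
orientation: [[-0.4, 0.916, 0.001], [0.916, 0.4, -0.002], [-0.002, 0.0, -1.0]]
ft_force: [2.4, -6.7, 0.9]
opening: 0.0427
```

```bash
python3 to.py qt.npy -46 0 195; python3 -c "
from h import *
for n in('side',):
    p=shot(n);a=p['img'][90:340,170:430,::-1];cv2.imwrite('pics/%s8.png'%n,cv2.resize(a,None,fx=2.3,fy=2.3,interpolation=cv2.INTER_CUBIC))"
```

```text
here in frame mm [-46.574  -0.696] 0.19414983595226554 shift [ 0.006 -0.007 -0.009] turn -0.0001590498566260198 10.175 [ 2.36  -6.735  0.891] 0.04269791849804326
```

View pics/side8.png

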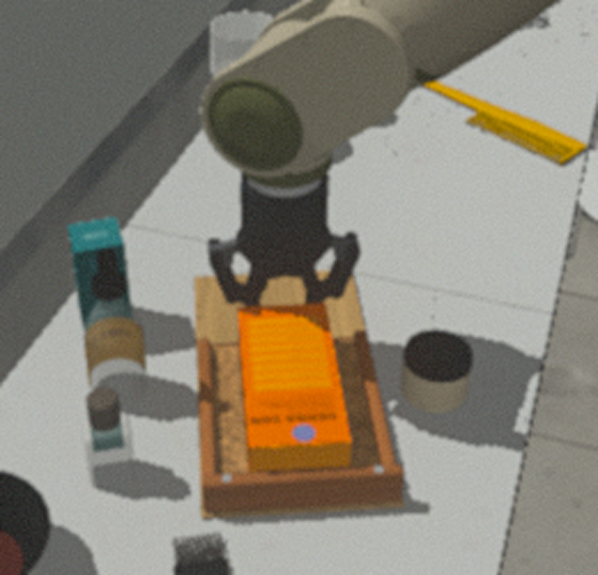

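Call:
jog_arm(plan=[0.5, 0.02, 0, 0, 0, 0.5, 0.02, 0, 0, 0])

```text
time: 10.48
tool_pos: [0.551, 0.0768, 0.1946]
orientation: [[-0.4, 0.916, 0.003], [0.916, 0.4, -0.004], [-0.005, 0.002, -1.0]]
ft_force: [2.8, -11.4, 1.2]
opening: 0.0427
```

Call:
jog_arm(plan=[0.5, -0.1, 0, 0, 0, 0.5, -0.3, 0, 0, 0, 0.5, -0.6, 0, 0, 0, 0.5, -0.6, 0, 0, 0])

```text
time: 10.98
tool_pos: [0.5757, 0.0196, 0.1948]
orientation: [[-0.398, 0.918, 0.004], [0.918, 0.398, -0.004], [-0.005, 0.002, -1.0]]
ft_force: [0.1, 0.5, 0.4]
opening: 0.0429
```

Call:
jog_arm(plan=[0.5, 0, 0, -0.4, 0, 0.5, 0, 0, -0.8, 0, 0.5, -0.4, 0, -1, 0, 0.5, -0.8, 0, -1, 0, 0.5, -0.8, 0, -1, 0])

```text
time: 11.6
tool_pos: [0.6074, -0.0553, 0.295]
orientation: [[-0.395, 0.919, 0.004], [0.919, 0.395, -0.004], [-0.005, 0.002, -1.0]]
ft_force: [0.6, 0.6, -0.5]
opening: 0.0424
```

```bash
python3 - <<'E'
from h import *
print(get_obs()['time'],get_obs()['tool_pos'],get_obs()['ft_force'])
P={}
for n in('side','top'):
    p=shot(n);P[n]=p;a=p['img'][90:340,170:430,::-1];cv2.imwrite('pics/%s9.png'%n,cv2.resize(a,None,fx=2.3,fy=2.3,interpolation=cv2.INTER_CUBIC))
for n in ['pot','small_carton','pump_bottle','flacon']:
    print(n,[np.round(find_in(n,P[k])[0]['xy'],1) if find_in(n,P[k]) else None for k in P])
E
```

```text
11.6 [ 0.60744481 -0.0553066   0.29496507] [ 0.64775597  0.63931821 -0.45693267]
pot [array([361.5, 253.7]), array([267.3, 279.4])]
small_carton [array([208.5, 198.4]), array([259.6, 125.1])]
pump_bottle [array([222.6, 239.5]), array([225. , 152.4])]
flacon [array([216.4, 279.4]), array([180.9, 171.3])]
```

View pics/side9.png

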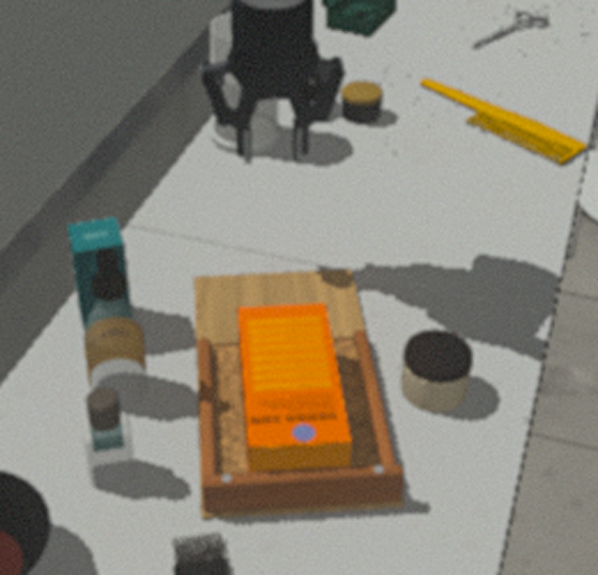

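View pics/top9.png

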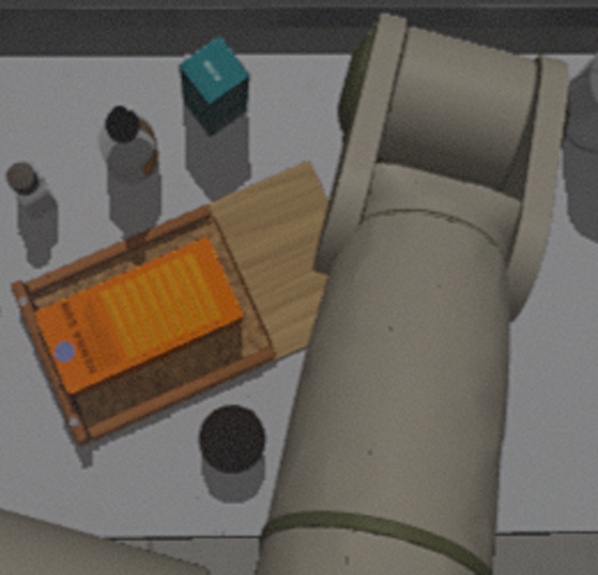

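```bash
python3 -c "
from rig import *
print(job_done())"
```

```text
the job is handed in; nothing more can be done
None
```

The tall carton is lying flat in the cork-lined bay with its lid end against the stop, and I have handed the job in after about 12 s on the clock. I only pushed it with the half-open fingers.

- **Tipping:** I pushed the carton near its top and it fell forward into the bay, lid towards the stop. It landed about 36 mm short of the stop, turned about 2.7° to the tray.
- **Push to the stop:** I pushed the foot end along the tray. The wrist force rose from about 1 N to about 9 N, with the tool where the carton's length puts the lid at the stop. A last push for seating reached about 12 N with almost no further movement, and I then backed off and raised the arm.
- **Last checks:** In both final pictures the carton lies flat and looks square to the tray against the stop. The robot is clear of everything. The pot, small carton, pump bottle and flacon look unmoved in both views. The networks' positions for them shifted by up to about 4 pixels, which I put down to detection error because the pictures show no change.
- **Not checked:** I did not refit the carton's final pose numerically. That it touches the stop rests on the force rise and the tool position.

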